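# Find the socket key that fits the flow-cell press nut

## Robot

A 6-joint arm with a two-finger parallel gripper is mounted at the origin on the work surface. World frame = base frame: x ahead of the robot, y to its left, z up, the work surface at z = 0. Lengths are in m, angles in degrees, forces in N, time in s.
With the tool pointing down it reaches from about 0.4 to 0.825 m from the base axis. Payload 7 kg.
Tool frame: the origin (TCP) lies on the centre line of the jaws, within the pads' length; the fingertips stand 8 mm ahead of it and the grasp point (between the pads) lies 11 mm behind it; z points along the fingers, y is the line along which they close (so a half turn about z gives the same grasp; the last joint's range is limited). The gripper opens to 88 mm and grips with 3 to 60 N. Pads are 19 mm wide; open, the fingers measure 130 mm over their backs; the gripper's body (78 mm by 193 mm) begins 47 mm behind the grasp point.
Start: joints at [87.726, 20.546, 0.682, 0, -70.136, -16.507], TCP at [0.217, 0.639, 0.197] pointing down, gripper open.
Joint ranges: [-176.03, 176.03], [-82.01, 121.73], [-58.28, 71.71], [-173.87, 95.51], [-174.79, -0.11], [-173.66, 173.66]. Speed limits (degrees/s): [136.94, 136.94, 172.46, 180, 180, 180].

## Interface

Orientations are given as [roll, pitch, yaw] about the fixed x, y, z axes, in that order (R = Rz(yaw) Ry(pitch) Rx(roll)).
In Python, from plant import r gives the robot as it stands.
- The arm moves only by the tool carry_out, never from a script. Its argument "targets" is a list of rows, each a list of 6 numbers: the shift along the tool's x, y, z scaled (see below), then the turn, a rotation vector about the tool's x, y, z scaled (see below). A call has 1 to 5 rows; each row shifts and turns the commanded pose from where the row before left it, along the tool's axes as they then stand; what a row does not reach is not made up. The controller multiplies each number of a shift by 0.5 m and each number of a turn by 60 degrees. A row lasts 1/8 s, in which the tool goes at most 62.5 mm and 10.7 degrees, less where a joint would pass 70% of its speed; a pose out of reach is approached as far as the arm can. A call with a number of a shift or a turn outside -1 to 1 is refused whole. A call with a gripper value outside its range is refused whole. "hand" is the opening, from 0 (shut) to 1 (fully open), set as the call begins (left out, the last holds). The fingers move at their own pace and stop on an object; "squeeze" is the grip in N (left out, the last holds). Time passes only in rows, so rows that do not move let the fingers close. It gives the time, the measured TCP pose, the force, the opening and the grip force at its end, in the units of the state.
- r.get_state(): the state, without advancing time (a new reading comes with each control period).
- r.capture(name): name is "scene" or "side" or "wrist"; returns the picture (420x560x3 uint8, red, green, blue); there is no depth.
- r.camera_info(name): a dict with "K" (3x3 intrinsics, pixels), "eye" and "attitude" of the camera in the world. Camera axes: x right, y down, z forward; pixel columns grow to the right and rows downward; lengths in m; the calibration is good to about 2 mm. The wrist camera is an equidistant fisheye: a pixel r from the principal point sees the ray r / f radians off the axis. A picture is of the moment at which its call begins: read the wrist's pose just before it. camera_info takes no time and is no camera call; for the wrist camera it gives the pose at the moment of the call.
- r.close_job(): hands the job in; it is judged then, once.
The state is a dict: "time_s": time; "joints": joint angles; "qd": joint speeds; "joint_torque": joint torques, N m; "tcp_pos": TCP position; "eef_rot": TCP orientation; "contact_force": force on the tool from outside, world axes, zero at the start; "moment": the same for the moment, N m; "gripper_width": finger opening in m; "gripper_force": force on a finger pad.
Only numpy, scipy, OpenCV 4.12 (cv2) and the standard library are available. Lean on these libraries where they do the work, as an engineer would, in place of code of your own. Each camera call takes 0.05 s, during which the arm holds its last target. There are 200 camera calls.

## Task

Three socket keys that look alike stand mouth down on the steel bench: try them on the hex nut on top of the flow-cell press until you find the one that fits, and seat that one fully on the nut. Stand any key that does not fit upright on the bench again, and leave the other lab things alone. Finish while still holding the fitting key by its grip bar, fully home and upright on the nut: do not let go.

Things in the scene. Friction and masses are not known exactly. Their poses are not given: they have to be found in the camera images.
- nut_top (a point): centre of the top face of the brass hex nut on the press, 156 mm above the bench. Nut 24 mm across flats, 20 high, top 3 mm stepped in to 21. Flats face its +x, -x and every 60 degrees. Stiff to turn (1 N m). The fitting key (26.5 mm opening) goes on if within 1 mm and 8 degrees, any of 6 ways round, and ends with its underside 18 mm below this point; the others stop on top of the nut
- press: fixed flow-cell press on a black case; origin on the bench under the nut's axis. Case: x -100 to +100 mm, y -100 to +200 mm, 80 high; on it the press, 120 x 120 mm about the nut's axis, bridge plate top 136 mm above the bench; a white controller box 70 x 70 mm centred at (20, 155) mm, top at 170 mm
- socket_a: one of 3 socket keys (dark steel barrel, black bar), alike outside, standing mouth down; only one fits the nut, to be found by trying. Origin: centre of the underside, z up. Hex barrel 38 mm across flats, 26 high; on it a grip bar 14 mm thick (y), 44 long (x), from 26 to 56 mm up. Hidden hex opening below, 18 mm deep; flats of barrel and opening face +x and -x and every 60 degrees. 0.22 kg
- socket_b: one of 3 socket keys (dark steel barrel, black bar), alike outside, standing mouth down; only one fits the nut, to be found by trying. Origin: centre of the underside, z up. Hex barrel 38 mm across flats, 26 high; on it a grip bar 14 mm thick (y), 44 long (x), from 26 to 56 mm up. Hidden hex opening below, 18 mm deep; flats of barrel and opening face +x and -x and every 60 degrees. 0.22 kg
- socket_c: one of 3 socket keys (dark steel barrel, black bar), alike outside, standing mouth down; only one fits the nut, to be found by trying. Origin: centre of the underside, z up. Hex barrel 38 mm across flats, 26 high; on it a grip bar 14 mm thick (y), 44 long (x), from 26 to 56 mm up. Hidden hex opening below, 18 mm deep; flats of barrel and opening face +x and -x and every 60 degrees. 0.22 kg
- scissors: steel scissors lying flat, 150 mm long, 6 mm thick; origin on the bench near the pivot. Bystander
- dish: clear lidded culture dish, 60 mm across, 12 mm high; origin under its centre. Bystander
- jar: small glass jar with a white cap, 44 mm across, 60 mm high; origin under its centre. Bystander
- reagent: glass bottle with a white cap, 64 mm across, 130 mm high; origin under its centre. Bystander
- tipbox: closed white tip box, 85 x 120 x 50 mm high; origin under its centre. Bystander
Not all that is in view belongs to the job. What is shaped like the socket_b but orange or yellow is not meant.

How it is judged (in metres and radians):
On the way, in this order (a step that is already met when the one before it is completed fails the run):
1. a key is lifted clear of the bench (height (world z) of any of socket_a, socket_b, socket_c above 0.08 m), for 0.1 s.
2. the key that fits is seated on the nut (((horizontal distance between socket_a and nut_top below 0.004 m and z of socket_a in the frame of nut_top between -0.025 and -0.0145 m and angle between socket_a's own z axis and vertical below 0.08 rad) or (horizontal distance between socket_b and nut_top below 0.004 m and z of socket_b in the frame of nut_top between -0.025 and -0.0145 m and angle between socket_b's own z axis and vertical below 0.08 rad) or (horizontal distance between socket_c and nut_top below 0.004 m and z of socket_c in the frame of nut_top between -0.025 and -0.0145 m and angle between socket_c's own z axis and vertical below 0.08 rad))), for 0.2 s.
At the end, for the whole second after the job is handed in: The fitting key is on the nut: its underside at least 14.5 mm below the nut's top, axis within 4 mm of the nut's, tilt under 0.08 rad, at rest, and gripped by the fingers with more than 2 N; the two other keys stand upright (tilt under 0.1 rad) at rest on the bench, untouched by the fingers (((horizontal distance between socket_a and nut_top below 0.004 m and z of socket_a in the frame of nut_top between -0.025 and -0.0145 m and angle between socket_a's own z axis and vertical below 0.08 rad and contact force between the fingers and socket_a above 2 N and linear speed of socket_a below 0.02 m/s and height (world z) of socket_b between -0.006 and 0.006 m and angle between each of socket_b, socket_c's own z axis and vertical below 0.1 rad and linear speed of each of socket_b, socket_c below 0.03 m/s and contact force between each of socket_b, socket_c and the fingers below 0.5 N and height (world z) of socket_c between -0.006 and 0.006 m) or (horizontal distance between socket_b and nut_top below 0.004 m and z of socket_b in the frame of nut_top between -0.025 and -0.0145 m and angle between socket_b's own z axis and vertical below 0.08 rad and contact force between the fingers and socket_b above 2 N and linear speed of socket_b below 0.02 m/s and height (world z) of socket_a between -0.006 and 0.006 m and angle between each of socket_a, socket_c's own z axis and vertical below 0.1 rad and linear speed of each of socket_a, socket_c below 0.03 m/s and contact force between each of socket_a, socket_c and the fingers below 0.5 N and height (world z) of socket_c between -0.006 and 0.006 m) or (horizontal distance between socket_c and nut_top below 0.004 m and z of socket_c in the frame of nut_top between -0.025 and -0.0145 m and angle between socket_c's own z axis and vertical below 0.08 rad and contact force between the fingers and socket_c above 2 N and linear speed of socket_c below 0.02 m/s and height (world z) of socket_a between -0.006 and 0.006 m and angle between each of socket_a, socket_b's own z axis and vertical below 0.1 rad and linear speed of each of socket_a, socket_b below 0.03 m/s and contact force between each of socket_a, socket_b and the fingers below 0.5 N and height (world z) of socket_b between -0.006 and 0.006 m))); the arm keeps its last pose, push and grip.
It fails at once if the scissors is pushed more than 30 mm from its place (distance of scissors from where it was at the start of the episode above 0.03 m).
It fails at once if the dish is pushed more than 30 mm from its place (distance of dish from where it was at the start of the episode above 0.03 m).
It fails at once if the jar is pushed more than 30 mm from its place (distance of jar from where it was at the start of the episode above 0.03 m).
It fails at once if the reagent is pushed more than 30 mm from its place (distance of reagent from where it was at the start of the episode above 0.03 m).
It fails at once if the tipbox is pushed more than 30 mm from its place (distance of tipbox from where it was at the start of the episode above 0.03 m).
It also fails if it takes over 72 s, if anything falls off the work surface, if the arm or the gripper's body presses on something with over 40 N, if the wrist force passes 120 N, or if a joint passes its speed limit or range.

## Working session

There is one attempt and no reset: what is moved stays moved. The work goes in short steps, Python scripts to look and compute and a tool call to move; the robot and the scene stay as the last step left them, time stands still between calls to the robot, and variables do not carry over. Pictures are saved under pics/ and viewed, at most 10 in all, crops included, and the job is handed in when it is done.

Besides the shell and the picture viewer there is one more tool, called after "Emit:" as name([rows], argument=value, ...), one row to a line, values as JSON. carry_out: Moves the arm, as the interface text tells. Its arguments: {"type":"object","properties":{"targets":{"type":"array","items":{"type":"array","items":{"type":"number","minimum":-1,"maximum":1}}},"hand":{"type":"number"},"squeeze":{"type":"number"}},"required":["targets"]}

```bash
mkdir -p pics; python3 - <<'E'
from plant import r
import cv2
for n in ["scene","side","wrist"]:
    i=r.camera_info(n);im=r.capture(n);cv2.imwrite(f"pics/{n}0.png",im[:,:,::-1])
    print(n,i)
s=r.get_state();print(s)
E
```

```text
scene {'K': array([[437.12364079,   0.        , 278.80286453],
       [  0.        , 437.12364079, 211.9709645 ],
       [  0.        ,   0.        ,   1.        ]]), 'eye': array([ 0.8831755 , -0.7056493 ,  0.82957479]), 'attitude': array([-1.34234443e+02, -7.77099465e-02,  2.79930841e+01])}
side {'K': array([[519.98125425,   0.        , 281.4493898 ],
       [  0.        , 519.98125425, 217.14454468],
       [  0.        ,   0.        ,   1.        ]]), 'eye': array([ 0.1938916 , -0.85565111,  0.74329368]), 'attitude': array([-124.99956985,   -0.21472311,  -24.26370396])}
wrist {'K': array([[325.1922621 ,   0.        , 279.43639641],
       [  0.        , 325.1922621 , 207.09059112],
       [  0.        ,   0.        ,   1.        ]]), 'eye': array([0.29469431, 0.61246597, 0.38391069]), 'attitude': array([ 1.62571345e+02, -1.18348063e-01, -1.08768273e+02])}
{'time_s': 0.15, 'joints': array([ 8.77253052e+01,  2.05803760e+01,  6.45291854e-01, -1.30253423e-02,
       -7.01353386e+01, -1.65056338e+01]), 'qd': array([-0.10104128, -0.18375481,  0.15526344,  0.11179986,  0.08589889,
       -0.06036461]), 'joint_torque': array([-1.25599796e-03, -5.83278215e+01,  2.93293244e+01,  7.00120434e+00,
        8.78555729e-03, -1.10411117e-04]), 'tcp_pos': array([0.21723271, 0.63866083, 0.19595735]), 'eef_rot': array([ 1.79929000e+02, -8.26762653e-03, -1.87847570e+01]), 'contact_force': array([ 0.87359775,  0.77877095, -0.82174957]), 'moment': array([0.00983669, 0.01620694, 0.01391518]), 'gripper_force': 0.0, 'gripper_width': 0.08779269675221213}
```

View pics/scene0.png

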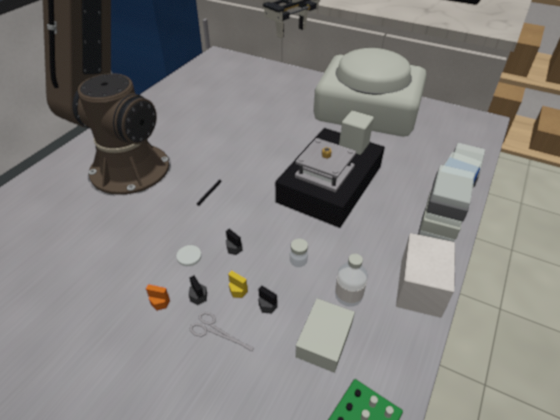

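View pics/side0.png

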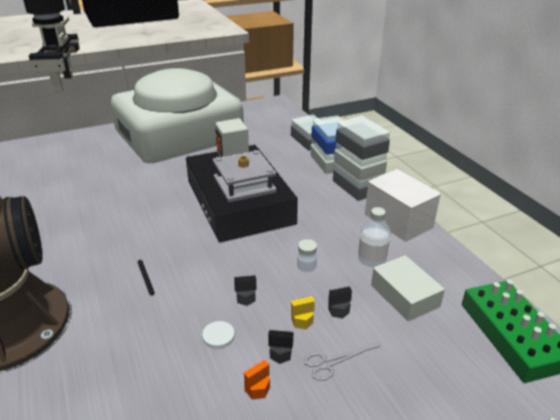

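View pics/wrist0.png

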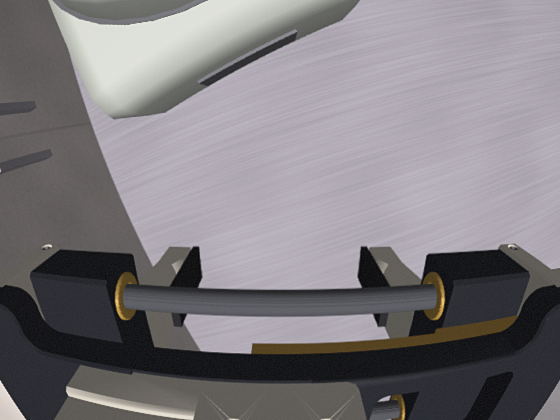

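Scene view: the dark keys are at about (234,241), (198,289) and (267,297). The look-alikes are orange (158,295), yellow (237,283) and a pen (209,192). The nut is at (326,153). In the side view the dark keys are at (245,288), (281,344) and (340,300), with the nut at (243,161). I choose the three black ones.

```bash
cat > h.py <<'E'
import numpy as np, cv2
from scipy.spatial.transform import Rotation as Ro
def rot(a): return Ro.from_euler('xyz',a,degrees=True).as_matrix()
def ray(i,uv,fish=False):
    K=i['K'];p=np.array([(uv[0]-K[0,2])/K[0,0],(uv[1]-K[1,2])/K[1,1]])
    if fish:
        t=np.linalg.norm(p)+1e-12;d=np.r_[p/t*np.sin(t),np.cos(t)]
    else: d=np.r_[p,1]
    d=rot(i['attitude'])@d;return d/np.linalg.norm(d)
def onplane(i,uv,z,fish=False):
    d=ray(i,uv,fish);return i['eye']+d*(z-i['eye'][2])/d[2]
def proj(i,P,fish=False):
    c=rot(i['attitude']).T@(np.asarray(P)-i['eye']);K=i['K']
    if fish:
        t=np.arctan2(np.hypot(c[0],c[1]),c[2]);q=c[:2]/np.hypot(c[0],c[1])*t
    else: q=c[:2]/c[2]
    return q*K[0,0]+K[:2,2]
def tri(i1,a,i2,b):
    A=[];B=[]
    M=np.zeros((3,3));v=np.zeros(3)
    for i,u in((i1,a),(i2,b)):
        d=ray(i,u);Q=np.eye(3)-np.outer(d,d);M+=Q;v+=Q@i['eye']
    return np.linalg.solve(M,v)
E
python3 - <<'E'
from plant import r
from h import *
S,D=r.camera_info("scene"),r.camera_info("side")
ims=cv2.imread("pics/scene0.png");imd=cv2.imread("pics/side0.png")
def blobs(im,seeds,rad=22):
    out=[]
    m=(im.max(2)<75).astype(np.uint8)
    n,l,st,c=cv2.connectedComponentsWithStats(m)
    for s in seeds:
        k=[j for j in range(1,n) if np.hypot(*(c[j]-s))<rad and st[j,4]>40]
        out+=[(c[j].round(1),st[j]) for j in k[:1]]
    return out
bs=blobs(ims,[(234,241),(198,289),(267,297)]);bd=blobs(imd,[(245,288),(281,344),(340,300)])
for a,b in zip(bs,bd): print(a,b,tri(S,a[0],D,b[0]).round(3),onplane(S,a[0],.03).round(3),onplane(D,b[0],.03).round(3))
def brass(im,s):
    h=cv2.cvtColor(im,cv2.COLOR_BGR2HSV);m=((h[...,0]>8)&(h[...,0]<28)&(h[...,1]>110)).astype(np.uint8)
    m[:s[1]-12]=0;m[s[1]+12:]=0;m[:,:s[0]-12]=0;m[:,s[0]+12:]=0
    p=np.argwhere(m)[:,::-1];return p.mean(0),len(p)
a,b=brass(ims,(326,153)),brass(imd,(243,161));print(a,b,tri(S,a[0],D,b[0]).round(4))
for p in [(346,135,),(384,160),(331,215),(278,178)]: print("case",onplane(S,p,.08).round(3))
for n,p in dict(jar=(299,250),reagent=(352,280),dish=(189,255),tip=(326,333),sc=(210,322),orange=(158,295),yel=(237,283)).items(): print(n,onplane(S,p,.02).round(3))
t=np.hstack([cv2.resize(ims[220:320,140:290],None,fx=2.6,fy=2.6),cv2.resize(imd[260:400,220:360],(364,364))[:260]])
cv2.imwrite("pics/crop1.png",t)
E
```

```text
(array([233.2, 242.4]), array([226, 229,  16,  25, 284], dtype=int32)) (array([245.3, 288.9]), array([235, 276,  21,  29, 481], dtype=int32)) [ 0.448 -0.123  0.026] [ 0.45  -0.127  0.03 ] [ 0.446 -0.126  0.03 ]
(array([197. , 291.6]), array([190, 276,  17,  29, 329], dtype=int32)) (array([280.3, 345.2]), array([269, 331,  24,  32, 643], dtype=int32)) [ 0.453 -0.283  0.023] [ 0.458 -0.288  0.03 ] [ 0.451 -0.287  0.03 ]
(array([267., 300.]), array([259, 286,  18,  27, 377], dtype=int32)) (array([339.3, 301.5]), array([329, 287,  22,  31, 524], dtype=int32)) [ 0.603 -0.231  0.025] [ 0.605 -0.234  0.03 ] [ 0.6   -0.234  0.03 ]
(array([326.23076923, 153.19230769]), 52) (array([243.04166667, 161.48611111]), 72) [0.5591 0.1701 0.1437]
case [0.545 0.362 0.08 ]
case [0.685 0.298 0.08 ]
case [0.64  0.025 0.08 ]
case [0.46  0.088 0.08 ]
jar [ 0.6   -0.065  0.02 ]
reagent [ 0.747 -0.089  0.02 ]
dish [ 0.373 -0.204  0.02 ]
tip [ 0.748 -0.242  0.02 ]
sc [ 0.522 -0.333  0.02 ]
orange [ 0.381 -0.331  0.02 ]
yel [ 0.519 -0.22   0.02 ]
```

View pics/crop1.png

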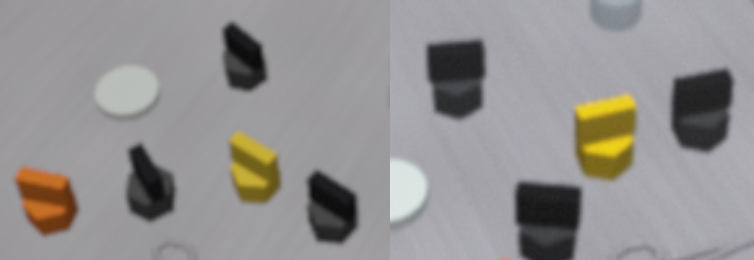

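The crop confirms three black keys, with bars at various yaws; the yellow and orange ones are decoys. Next I check the height of the white device so the transit path clears it.

```bash
cat >> h.py <<'E'
def mv(s,P,yaw=None):
    "tool-frame shift (units of .5 m) and yaw turn (units of 60deg) from measured pose"
    R=rot(s['eef_rot']);d=R.T@(np.asarray(P)-s['tcp_pos'])
    t=0 if yaw is None else -((yaw-s['eef_rot'][2]+180)%360-180)
    print('pos',s['tcp_pos'].round(4),'rpy',s['eef_rot'].round(2),'t',s['time_s'],'| units',(d/.5).round(4),'rows',round(np.abs(np.linalg.norm(d))/.0625,1),'turn',round(t/60,4))
E
python3 - <<'E'
from plant import r
from h import *
S,D=r.camera_info("scene"),r.camera_info("side")
print(tri(S,(374,50),D,(175,70)),onplane(S,(316,118),0),onplane(S,(417,130),0),onplane(S,(366,130),0))
mv(r.get_state(),(.522,.183,.25))
E
```

```text
[0.52036972 0.61559434 0.23271169] [0.37806774 0.52374523 0.        ] [0.70945185 0.61641139 0.        ] [0.55769021 0.53534422 0.        ]
pos [0.2172 0.6387 0.196 ] rpy [ 1.7993e+02 -1.0000e-02 -1.8780e+01] t 0.15 | units [ 0.8705  0.6666 -0.1071] rows 8.8 turn 0.0
```

Emit:
carry_out([
  [0,0,-0.12,0,0,0],
  [0,0,-0.12,0,0,0],
  [0.06,0.06,-0.06,0,0,0],
  [0.08,0.07,0,0,0,0],
  [0.08,0.07,0,0,0,0],
])

```text
time_s: 0.78
tcp_pos: [0.2896, 0.5076, 0.3467]
eef_rot: [-180.0, 0.0, -18.7]
contact_force: [0.9, -0.4, 0.1]
gripper_width: 0.0875
gripper_force: 0.0
```

Emit:
carry_out([
  [0.09,0.07,0,0,0,0],
  [0.09,0.07,0,0,0,0],
  [0.09,0.07,0,0,0,0],
  [0.09,0.07,0,0,0,0],
  [0.09,0.07,0,0,0,0],
])

```text
time_s: 1.4
tcp_pos: [0.4465, 0.2691, 0.3467]
eef_rot: [-180.0, 0.0, -18.8]
contact_force: [1.2, 0.7, 0.0]
gripper_width: 0.0874
gripper_force: 0.0
```

```bash
python3 - <<'E'
from plant import r
from h import *
mv(r.get_state(),(.522,.183,.25))
E
```

```text
pos [0.4465 0.2691 0.3467] rpy [-179.99    0.    -18.76] t 1.4 | units [0.1984 0.1145 0.1933] rows 2.4 turn 0.0
```

Emit:
carry_out([
  [0.08,0.055,0.06,0,0,0],
  [0.08,0.055,0.06,0,0,0],
  [0.045,0.01,0.07,0,0,0],
  [0,0,0,0,0,0],
  [0,0,0,0,0,0],
])

```text
time_s: 2.02
tcp_pos: [0.5239, 0.1812, 0.2523]
eef_rot: [-180.0, -0.0, -18.8]
contact_force: [-0.7, 0.2, 0.3]
gripper_width: 0.0874
gripper_force: 0.0
```

```bash
python3 - <<'E'
from plant import r
from h import *
s=r.get_state();print(s['tcp_pos'],s['eef_rot'])
i=r.camera_info("wrist");im=r.capture("wrist")
np.savez("w1.npz",K=i['K'],eye=i['eye'],attitude=i['attitude'])
cv2.imwrite("pics/w1.png",im[:,:,::-1])
u=proj(i,(.559,.170,.156),True);print(u)
x,y=u.astype(int);c=im[y-60:y+60,x-80:x+80,::-1]
cv2.imwrite("pics/w1c.png",cv2.resize(c,None,fx=5,fy=5,interpolation=cv2.INTER_CUBIC))
print(x-80,y-60)
E
```

```text
[0.52388782 0.18117669 0.25229982] [-1.79996246e+02 -3.03218938e-02 -1.87881603e+01]
[278.34237863 159.19392041]
198 99
```

View pics/w1c.png

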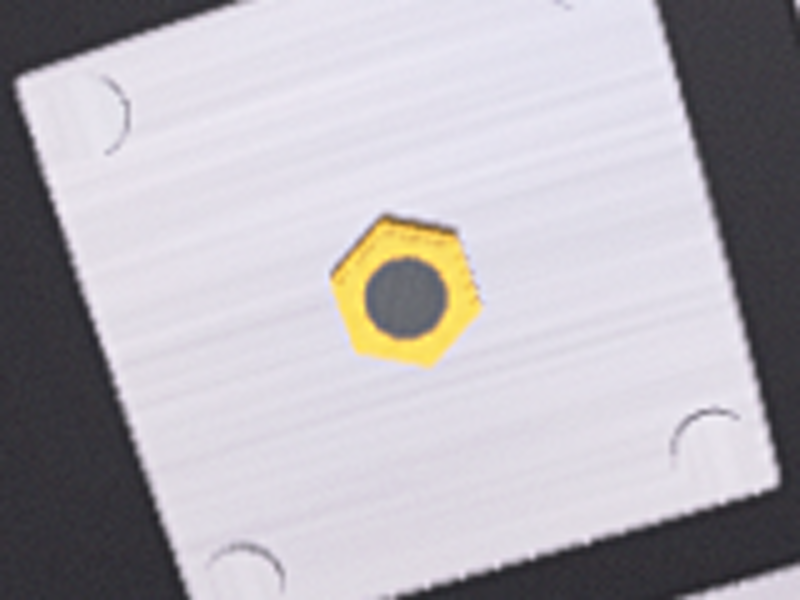

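```bash
python3 - <<'E'
from h import *
z=np.load("w1.npz");i={k:z[k] for k in z}
im=cv2.imread("pics/w1.png")
h=cv2.cvtColor(im,cv2.COLOR_BGR2HSV)
m=((h[...,0]>12)&(h[...,0]<32)&(h[...,1]>110)).astype(np.uint8);m[:140]=0;m[180:]=0;m[:,:250]=0;m[:,310:]=0
c=max(cv2.findContours(m,cv2.RETR_EXTERNAL,cv2.CHAIN_APPROX_NONE)[0],key=cv2.contourArea)
print('contour',cv2.boundingRect(c))
W=lambda pts,zz:np.array([onplane(i,p,zz,True)[:2] for p in pts])
cr=np.array([(388,215),(456,230),(481,300),(430,367),(358,350),(331,275)])/5.+[198-.4,99-.4]
w=W(cr,.153);print((w*1000).round(1),w.mean(0));d=w-w.mean(0);a=np.degrees(np.arctan2(d[:,1],d[:,0]));print('corner ang mod60',a%60,'r',np.linalg.norm(d,axis=1))
# steel stud at z .156 ; plate corners
print('stud',W([(405/5+197.6,298/5+98.6)],.156))
pc=np.array([(15,78),(655,-10),(780,485),(190,605)])/5.+[197.6,98.6]
g=cv2.cvtColor(im,cv2.COLOR_BGR2GRAY);b=((g>130)*1).astype(np.uint8)
n,l,st,cc=cv2.connectedComponentsWithStats(b);k=l[140,279];mm=(l==k).astype(np.uint8);print(st[k])
c=max(cv2.findContours(mm,cv2.RETR_EXTERNAL,cv2.CHAIN_APPROX_NONE)[0],key=cv2.contourArea)
p=W(c[:,0,:].astype(float),.136).astype(np.float32)
print(cv2.minAreaRect(p*1000))
E
```

```text
contour (264, 143, 30, 29)
[[574.4 167.7]
 [568.  157.2]
 [554.7 156.9]
 [546.  169.4]
 [553.1 180.7]
 [567.5 180.8]] [0.5606203 0.1687796]
corner ang mod60 [5.54705158e+01 2.53298772e+00 3.28042637e+00 5.73808431e+01
 2.27038907e+00 1.03360854e-02] r [0.01384699 0.01377457 0.01326976 0.01465696 0.01408221 0.01383485]
stud [[0.55976982 0.16949782]]
[  201    78   153   150 15129]
((559.9496459960938, 169.32008361816406), (119.56102752685547, 119.39741516113281), 87.95842742919922)
```

The nut is a brass hexagon at about (279,158.5), centred at (0.560, 0.1694) with flats at about 30° mod 60. Now over to the keys.

Emit:
carry_out([
  [0.025,0.109,0,0,0,0],
  [0.025,0.109,0,0,0,0],
  [0.025,0.109,0,0,0,0],
  [0.025,0.109,0,0,0,0],
  [0.025,0.109,0,0,0,0],
])

```text
time_s: 2.7
tcp_pos: [0.4954, -0.0978, 0.2536]
eef_rot: [-179.9, -0.2, -18.7]
contact_force: [1.2, -0.5, 0.8]
gripper_width: 0.0875
gripper_force: 0.0
```

Emit:
carry_out([
  [0.025,0.109,0,0,0,0],
  [0.025,0.109,0,0,0,0],
  [0,0,0,0,0,0],
  [0,0,0,0,0,0],
])

```text
time_s: 3.2
tcp_pos: [0.4841, -0.2079, 0.2527]
eef_rot: [-180.0, -0.1, -18.8]
contact_force: [0.1, 0.2, 0.3]
gripper_width: 0.0874
gripper_force: 0.0
```

```bash
python3 - <<'E'
from plant import r
from h import *
s=r.get_state();print(s['tcp_pos'],s['eef_rot'],s['joints'].round(1))
i=r.camera_info("wrist");im=r.capture("wrist")
np.savez("w2.npz",K=i['K'],eye=i['eye'],attitude=i['attitude'])
cv2.imwrite("pics/w2.png",im[:,:,::-1])
for k in [(.448,-.124),(.453,-.283),(.603,-.231)]: print(proj(i,(*k,.04),True))
E
```

```text
[ 0.48409204 -0.20791545  0.25269917] [-1.79966301e+02 -1.01587600e-01 -1.87828254e+01] [ -1.9   4.5 -12.8  -0.  -72.6  73.1]
[227.85477971 219.76553803]
[342.82886973 178.39182341]
[265.68102197  77.63226448]
```

View pics/w2.png

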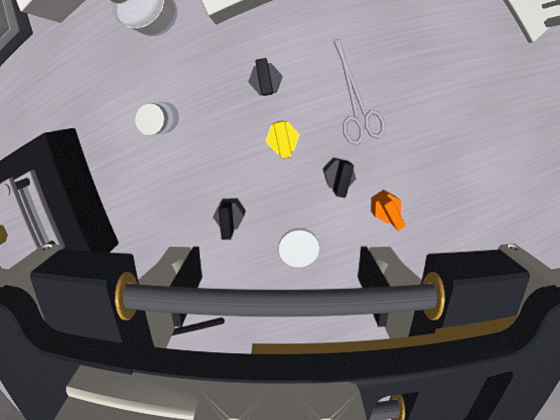

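The black keys are at A (229,218), B (340,177) and C (265,78). The decoys are yellow (283,138) and orange (387,209).

```bash
cat >> h.py <<'E'
def keys(im,i,guess,thr=None,zt=.056):
    "bar pose: dark pixels of the bar near each guess, top plane"
    g=cv2.cvtColor(im,cv2.COLOR_BGR2GRAY)
    for q in guess:
        u=proj(i,(*q[:2],.04),True);n=26 if zt is None else int(40)
        x,y=u.astype(int);y0=max(y-n,0);x0=max(x-n,0);c=g[y0:y+n,x0:x+n]
        for t in ([thr] if thr else (32,38,45,95)):
            m=(c<t).astype(np.uint8);k,l,st,cc=cv2.connectedComponentsWithStats(m)
            if k<2: continue
            j=1+np.argmin(np.hypot(cc[1:,0]-(x-x0),cc[1:,1]-(y-y0))+1000*(st[1:,4]<60))
            ct=cv2.findContours((l==j).astype(np.uint8),cv2.RETR_EXTERNAL,cv2.CHAIN_APPROX_NONE)[0][0][:,0,:]+[x0,y0]
            w=np.array([onplane(i,p,zt,True)[:2] for p in ct.astype(float)]).astype(np.float32)*1000
            (cx,cy),(a,b),ang=cv2.minAreaRect(w)
            if a<b: ang+=90;a,b=b,a
            print(t,st[j,4],'c',round(cx,1),round(cy,1),'size',round(a,1),round(b,1),'yaw',round((ang+90)%180-90,1))
E
python3 - <<'E'
from h import *
z=np.load("w2.npz");i={k:z[k] for k in z}
im=cv2.imread("pics/w2.png")
keys(im,i,[(.448,-.124),(.453,-.283),(.603,-.231)])
E
```

```text
32 182 c 454.4 -126.5 size 49.8 15.9 yaw -17.9
38 340 c 452.0 -133.7 size 52.3 32.2 yaw -18.1
45 531 c 452.0 -133.4 size 52.5 32.3 yaw -18.9
95 845 c 455.2 -128.0 size 58.3 33.6 yaw -47.8
32 166 c 461.6 -276.7 size 42.8 14.6 yaw -43.0
38 184 c 462.0 -276.3 size 42.8 15.7 yaw -43.0
45 341 c 461.9 -273.6 size 44.1 34.5 yaw -30.9
95 867 c 462.4 -275.5 size 44.3 41.1 yaw -44.0
32 1 c 608.0 -236.2 size 0.0 0.0 yaw 0.0
38 2 c 602.5 -235.6 size 1.2 0.0 yaw -18.8
45 6 c 601.8 -235.4 size 4.9 1.1 yaw -5.2
95 829 c 602.4 -229.3 size 43.2 34.0 yaw 24.8
```

Emit:
carry_out([
  [-0.09,-0.068,0.033,0,0,0],
  [-0.09,-0.068,0.033,0,0,0],
  [0,0,0,0,0,0],
  [0,0,0,0,0,0],
])

```text
time_s: 3.75
tcp_pos: [0.4213, -0.1138, 0.2197]
eef_rot: [-180.0, -0.1, -18.6]
contact_force: [-0.5, 0.2, 0.4]
gripper_width: 0.0877
gripper_force: 0.0
```

```bash
cat > look.py <<'E'
from plant import r
from h import *
import sys
def look(name,q,n=40,f=5):
    s=r.get_state();print(s['tcp_pos'].round(4),s['eef_rot'].round(2))
    i=r.camera_info("wrist");im=r.capture("wrist")[:,:,::-1].copy()
    np.savez(name+".npz",K=i['K'],eye=i['eye'],attitude=i['attitude'])
    cv2.imwrite(f"pics/{name}.png",im)
    u=proj(i,(*q,.04),True).astype(int);x0,y0=max(u[0]-n,0),max(u[1]-n,0)
    c=cv2.resize(im[y0:u[1]+n,x0:u[0]+n],None,fx=f,fy=f,interpolation=cv2.INTER_CUBIC)
    cv2.imwrite(f"pics/{name}c.png",np.clip(c.astype(float)*1.6,0,255).astype(np.uint8))
    print('origin',x0,y0,'scale',f);keys(im,i,[q]);return im,i
if __name__=="__main__": look(sys.argv[1],(float(sys.argv[2]),float(sys.argv[3])))
E
python3 look.py w3 .452 -.126
```

```text
[ 0.4213 -0.1138  0.2197] [-1.7996e+02 -1.2000e-01 -1.8580e+01]
origin 240 111 scale 5
32 1 c 457.5 -117.6 size 0.0 0.0 yaw 0.0
38 1 c 448.1 -128.2 size 0.0 0.0 yaw 0.0
45 81 c 453.2 -123.0 size 37.6 13.0 yaw -18.8
95 848 c 450.8 -123.8 size 44.2 34.1 yaw 10.4
```

View pics/w3c.png

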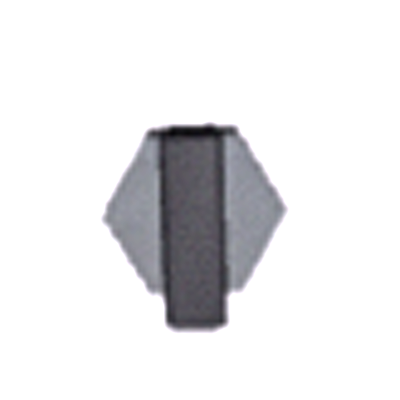

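```bash
cat >> h.py <<'E'
def quad(name,org,pts,zt=.056):
    z=np.load(name+".npz");i={k:z[k] for k in z}
    w=np.array([onplane(i,np.array(p)/5.+org-.4,zt,True)[:2] for p in pts])
    d=(w[0]-w[3])+(w[1]-w[2]);e=w[1]+w[2]-w[0]-w[3]
    print('center',w.mean(0).round(4),'yaw',np.degrees(np.arctan2(d[1],d[0])).round(2),'len',np.linalg.norm(d)/2,'wid',np.linalg.norm(e)/2)
    return w.mean(0)
E
python3 - <<'E'
from plant import r
from h import *
im=cv2.imread("pics/w3.png",0);print(im[140:180:4,262:296])
c=quad("w3",np.array([240,111]),[(160,136),(222,136),(228,325),(165,325)])
mv(r.get_state(),(*c,.12),-18.6)
E
```

```text
[[187 189 187 187 192 156 102  93  95  76  36  49  55  55  55  55  56  60
   57  60  59  44  52  95  98  95  85 101 171 189 190 184 184 184]
 [188 192 190 140  93  89  89  91  92  72  30  47  54  54  53  53  56  57
   57  60  58  41  45  96  95  92  92  90  86  80 127 187 188 184]
 [186 118  85  92  92  91  95  92  94  96  34  45  51  56  54  54  55  56
   59  58  59  45  44  96  96  91  96  91  90  92  92  85 103 159]
 [ 86  90  96  93  96  95  94  96  95  94  42  42  51  52  54  56  53  53
   56  56  58  47  44  94  97  94  93  93  94  91  96  94  90  83]
 [100  91  90  87  88  90  90  95  95  96  40  32  52  52  50  51  59  56
   59  54  53  51  36  78  94  96  92  90  92  90  93  88  96 138]
 [189 185 111  88  89  90  92  94  93  92  53  37  49  53  55  53  51  57
   55  53  55  54  40  79  98  93  92  92  92  87  96 136 190 193]
 [189 186 189 188 153  93  88  93  96  96  56  32  54  52  56  55  56  53
   53  55  53  52  36  60  97  94  92  90 104 159 192 191 185 183]
 [189 188 192 192 189 192 187 109  85  89  70  29  48  52  53  53  54  49
   52  54  54  50  35  61 100  96 114 170 192 189 184 185 184 184]
 [186 189 186 188 186 188 189 187 190 193 190  57  42  50  51  51  53  46
   52  48  49  47  46 120 194 187 186 187 191 189 191 187 189 188]
 [183 183 186 186 187 188 188 188 188 190 187 139  94  71  69  73  72  69
   68  72  70  95 128 167 195 191 194 191 187 185 186 182 183 187]]
center [ 0.4491 -0.1221] yaw -16.96 len 0.041882397174584474 wid 0.013641787003343307
pos [ 0.4215 -0.1143  0.2196] rpy [-1.7997e+02 -1.0000e-01 -1.8660e+01] t 3.8 | units [ 0.057  -0.0029  0.1992] rows 1.7 turn -0.001
```

Emit:
carry_out([
  [0.057,-0.003,0.09,0,0,-0.028],
  [0,0,0.12,0,0,0],
  [0,0,0.09,0,0,0],
  [0,0,0.03,0,0,0],
  [0,0,0,0,0,0],
], hand=0.5, squeeze=30)

```text
time_s: 4.42
tcp_pos: [0.4476, -0.1234, 0.0525]
eef_rot: [179.9, 0.2, -17.2]
contact_force: [-0.7, 0.4, -0.3]
gripper_width: 0.046
gripper_force: 0.0
```

```bash
python3 - <<'E'
from plant import r
from h import *
mv(r.get_state(),(.4491,-.1221,.037),-17)
E
```

```text
pos [ 0.4476 -0.1234  0.0525] rpy [ 1.7992e+02  1.6000e-01 -1.7160e+01] t 4.425 | units [ 0.0021 -0.0034  0.031 ] rows 0.2 turn -0.0027
```

Emit:
carry_out([
  [0.002,-0.003,0.031,0,0,0],
  [0,0,0,0,0,0],
])

```text
time_s: 4.68
tcp_pos: [0.4497, -0.1219, 0.0384]
eef_rot: [180.0, 0.0, -17.1]
contact_force: [0.8, -0.4, -0.6]
gripper_width: 0.0441
gripper_force: 0.0
```

Emit:
carry_out([
  [0,0,0,0,0,0],
  [0,0,0,0,0,0],
  [0,0,0,0,0,0],
  [0,0,0,0,0,0],
], hand=0)

```text
time_s: 5.18
tcp_pos: [0.4494, -0.1216, 0.0384]
eef_rot: [-180.0, -0.0, -17.1]
contact_force: [0.3, -0.3, -0.1]
gripper_width: 0.0092
gripper_force: 0.0
```

Emit:
carry_out([
  [0,0,-0.12,0,0,0],
  [0,0,-0.12,0,0,0],
  [0,0,-0.12,0,0,0],
  [0,0,-0.08,0,0,0],
  [0,0,0,0,0,0],
])

```text
time_s: 5.8
tcp_pos: [0.451, -0.1216, 0.2617]
eef_rot: [-179.9, -0.4, -17.1]
contact_force: [-1.0, 0.2, -1.0]
gripper_width: 0.0006
gripper_force: 0.0
```

```bash
python3 - <<'E'
from plant import r
from h import *
s=r.get_state()
for y in(30,-30): mv(s,(.5599,.1694,.25),y)
print(s['joints'].round(1),s['contact_force'])
E
```

```text
pos [ 0.451  -0.1216  0.2617] rpy [-179.87   -0.37  -17.08] t 5.8 | units [ 0.037  -0.6203  0.0251] rows 5.0 turn -0.7847
pos [ 0.451  -0.1216  0.2617] rpy [-179.87   -0.37  -17.08] t 5.8 | units [ 0.037  -0.6203  0.0251] rows 5.0 turn 0.2153
[  9.2  -2.1 -18.4   0.  -73.3  63.7] [-0.98340635  0.17259625 -0.99769613]
```

The grasp missed, because the fingers closed past 14 mm. Looking again.

```bash
python3 look.py w4 .452 -.126; python3 - <<'E'
import cv2
im=cv2.imread("pics/w4.png");cv2.imwrite("pics/w4m.png",im[60:360,60:500])
E
```

```text
[ 0.451  -0.1216  0.2617] [-179.87   -0.37  -17.08]
origin 242 131 scale 5
32 30 c 470.9 -128.3 size 12.2 2.5 yaw 73.0
38 2 c 456.6 -117.5 size 1.3 0.0 yaw -17.2
45 68 c 466.1 -122.1 size 28.6 15.2 yaw -50.9
95 468 c 453.7 -117.8 size 46.8 27.9 yaw -23.0
```

View pics/w4m.png

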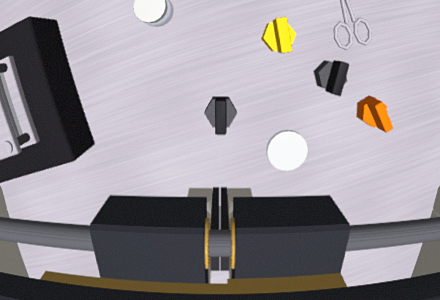

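```bash
python3 - <<'E'
from plant import r
from h import *
for n in("w3","w4"):
    z=np.load(n+".npz");i={k:z[k] for k in z};keys(cv2.imread(f"pics/{n}.png"),i,[(.45,-.122)],72)
    print(proj(i,(.45,-.122,.056),True))
i=r.camera_info("wrist");print(i['eye'],i['attitude'])
print(proj(i,r.get_state()['tcp_pos'],True), proj(i,r.get_state()['tcp_pos']+[0,0,-.008],True), 'grasp',proj(i,r.get_state()['tcp_pos']+[0,0,.011],True))
S,D=r.camera_info("scene"),r.camera_info("side")
a=r.capture("scene")[:,:,::-1];b=r.capture("side")[:,:,::-1]
cv2.imwrite("pics/s1.png",a);cv2.imwrite("pics/d1.png",b)
p=r.get_state()['tcp_pos']
u=proj(S,p).astype(int);v=proj(D,p).astype(int);print(u,v)
f=lambda im,u:cv2.resize(im[max(u[1]-50,0):u[1]+50,u[0]-50:u[0]+50],(400,400))
cv2.imwrite("pics/sd1.png",np.hstack([f(a,u),f(b,v)]))
E
```

```text
72 525 c 450.0 -121.9 size 44.3 17.3 yaw -18.6
[278.04201808 156.12700779]
72 437 c 451.7 -121.8 size 45.5 20.8 yaw -17.0
[280.07205476 176.43535385]
[ 0.52736882 -0.14567538  0.44770026] [ 1.62718531e+02  5.29273324e-02 -1.07081418e+02]
[279.1143074  241.55587627] [279.13695797 236.70152259] grasp [279.08042468 248.82706606]
[226 167] [240 190]
```

View pics/sd1.png

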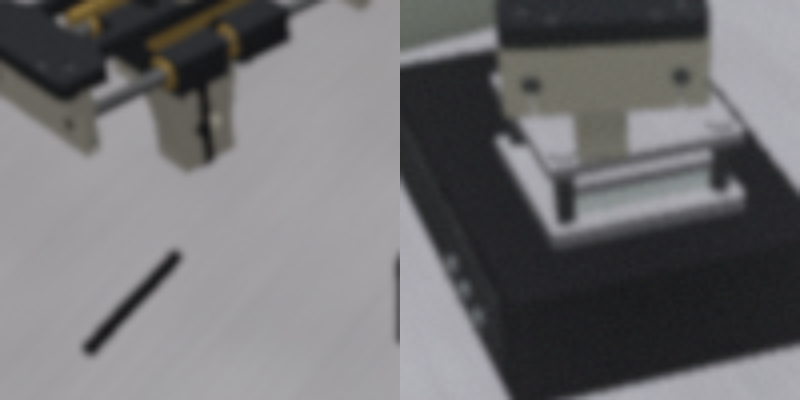

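```bash
python3 - <<'E'
from plant import r
from h import *
S,D=r.camera_info("scene"),r.camera_info("side");p=r.get_state()['tcp_pos'];print(p)
u=proj(S,p).astype(int);v=proj(D,p).astype(int)
for a,b in(((205,162),(200,158)),((208,163),(203,160))): print(tri(S,u+(np.array(a)-200)/4,D,v+(np.array(b)-200)/4))
i=r.camera_info("wrist")
print("eye-tool",rot(r.get_state()['eef_rot']).T@(i['eye']-p))
E
```

```text
[ 0.44854654 -0.12150828  0.25723829]
[ 0.44952956 -0.11546037  0.27873372]
[ 0.45085913 -0.11490228  0.2775954 ]
eye-tool [ 8.18085647e-02  4.91976276e-05 -1.88096479e-01]
```

The fingertips triangulate to about 21–29 mm behind the TCP, not 8 mm ahead of it. The fingers therefore closed above the bar. I'll go lower, guarded, and use the barrel top at 26 mm as the touch reference.

Emit:
carry_out([
  [0.003,0,0.12,0,0,0.01],
  [0,0,0.12,0,0,0],
  [0,0,0.12,0,0,0],
  [0,0,0.1,0,0,0],
  [0,0,0,0,0,0],
], hand=0.36)

```text
time_s: 6.58
tcp_pos: [0.4463, -0.1226, 0.0243]
eef_rot: [179.8, 0.5, -17.7]
contact_force: [0.5, 0.6, 0.3]
gripper_width: 0.0315
gripper_force: 0.0
```

Emit:
carry_out([
  [0,0,0,0,0,0],
])

```text
time_s: 6.7
tcp_pos: [0.4513, -0.1221, 0.0291]
eef_rot: [180.0, -0.0, -17.7]
contact_force: [0.9, -0.3, 1.6]
gripper_width: 0.0313
gripper_force: 0.0
```

```bash
python3 - <<'E'
from plant import r
from h import *
S,D=r.camera_info("scene"),r.camera_info("side");s=r.get_state();p=s['tcp_pos'];mv(s,(.45,-.122,.01),-17.8)
a=r.capture("scene")[:,:,::-1];b=r.capture("side")[:,:,::-1]
u=proj(S,p).astype(int);v=proj(D,p).astype(int);print(u,v)
f=lambda im,u:cv2.resize(im[max(u[1]-40,0):u[1]+25,u[0]-32:u[0]+33],(400,400),interpolation=cv2.INTER_CUBIC)
cv2.imwrite("pics/sd2.png",np.clip(np.hstack([f(a,u),f(b,v)])*1.3,0,255))
E
```

```text
pos [ 0.4513 -0.1221  0.0291] rpy [ 1.7997e+02 -1.0000e-02 -1.7670e+01] t 6.7 | units [-0.0026  0.0005  0.0381] rows 0.3 turn 0.0022
[234 241] [246 287][ WARN:0@1.827] global loadsave.cpp:1063 imwrite_ Unsupported depth image for selected encoder is fallbacked to CV_8U.
```

View pics/sd2.png

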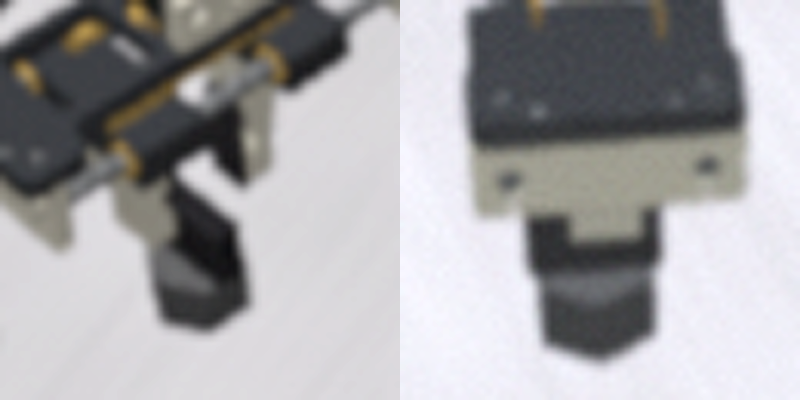

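The left panel (scene) and right panel (side) both show the fingers straddling the bar, with the tips about mid-bar. I continue down, guarded.

Emit:
carry_out([
  [-0.003,0,0.02,0,0,0],
  [0,0,0.006,0,0,0],
  [0,0,0,0,0,0],
])

```text
time_s: 7.18
tcp_pos: [0.4491, -0.1216, 0.0151]
eef_rot: [180.0, 0.0, -17.7]
contact_force: [-0.1, 0.3, 0.1]
gripper_width: 0.0318
gripper_force: 0.0
```

Emit:
carry_out([
  [0,0,0.004,0,0,0],
  [0,0,0.004,0,0,0],
  [0,0,0,0,0,0],
])

```text
time_s: 7.55
tcp_pos: [0.4491, -0.1216, 0.011]
eef_rot: [180.0, 0.0, -17.7]
contact_force: [-0.9, -0.2, 0.5]
gripper_width: 0.0314
gripper_force: 0.0
```

Emit:
carry_out([
  [0,0,0.004,0,0,0],
  [0,0,0,0,0,0],
])

```text
time_s: 7.8
tcp_pos: [0.4491, -0.1216, 0.009]
eef_rot: [180.0, 0.0, -17.7]
contact_force: [0.4, -0.5, -0.0]
gripper_width: 0.0314
gripper_force: 0.0
```

Emit:
carry_out([
  [0,0,0.004,0,0,0],
  [0,0,0,0,0,0],
])

```text
time_s: 8.05
tcp_pos: [0.4491, -0.1216, 0.007]
eef_rot: [180.0, 0.0, -17.7]
contact_force: [0.0, 0.1, -0.3]
gripper_width: 0.0314
gripper_force: 0.0
```

Emit:
carry_out([
  [0,0,0,0,0,0],
  [0,0,0,0,0,0],
  [0,0,0,0,0,0],
  [0,0,0,0,0,0],
], hand=0)

```text
time_s: 8.55
tcp_pos: [0.4493, -0.1216, 0.0072]
eef_rot: [-180.0, -0.0, -17.7]
contact_force: [-0.0, 0.7, 0.6]
gripper_width: 0.0134
gripper_force: 30.0
```

Gripped: 13.4 mm at 30 N. Lifting and carrying it above the nut.

Emit:
carry_out([
  [0,0,-0.1,0,0,0],
  [0,0,-0.12,0,0,0],
  [0,0,-0.12,0,0,0],
  [0,0,-0.12,0,0,0],
  [0.006,-0.1,0,0,0,0],
])

```text
time_s: 9.18
tcp_pos: [0.4694, -0.0758, 0.2424]
eef_rot: [-179.8, -0.5, -17.9]
contact_force: [0.6, -0.3, -3.7]
gripper_width: 0.0138
gripper_force: 30.0
```

Emit:
carry_out([
  [0.006,-0.11,0,0,0,0],
  [0.006,-0.11,0,0,0,0],
  [0.006,-0.11,0,0,0,0],
  [0.006,-0.11,0,0,0,0],
  [0.004,-0.08,0,0,0,0],
])

```text
time_s: 9.8
tcp_pos: [0.5598, 0.1707, 0.2364]
eef_rot: [180.0, 0.1, -17.7]
contact_force: [-0.2, 0.0, -2.0]
gripper_width: 0.0137
gripper_force: 30.0
```

Emit:
carry_out([
  [0,0,0,0,0,0.1],
  [0,0,0,0,0,0.1],
  [0,0,0,0,0,0],
  [0,0,0,0,0,0],
])

```text
time_s: 10.3
tcp_pos: [0.5595, 0.1684, 0.2369]
eef_rot: [180.0, 0.0, -29.6]
contact_force: [0.2, -0.2, -1.7]
gripper_width: 0.0139
gripper_force: 30.0
```

```bash
python3 - <<'E'
from plant import r
from h import *
mv(r.get_state(),(.5597,.1695,.185),-30)
E
```

```text
pos [0.5595 0.1684 0.2369] rpy [ 1.7998e+02  2.0000e-02 -2.9580e+01] t 10.3 | units [-0.0006 -0.0021  0.1038] rows 0.8 turn 0.0069
```

Emit:
carry_out([
  [-0.0006,-0.002,0.1,0,0,0],
  [0,0,0.036,0,0,0],
  [0,0,0,0,0,0],
  [0,0,0,0,0,0],
])

```text
time_s: 10.8
tcp_pos: [0.5607, 0.1698, 0.1704]
eef_rot: [-179.9, -0.1, -29.7]
contact_force: [-0.4, -0.2, -1.6]
gripper_width: 0.014
gripper_force: 30.0
```

Emit:
carry_out([
  [0,0,0.004,0,0,0],
  [0,0,0.004,0,0,0],
  [0,0,0.004,0,0,0],
  [0,0,0,0,0,0],
])

```text
time_s: 11.3
tcp_pos: [0.56, 0.1696, 0.1632]
eef_rot: [-180.0, -0.0, -29.7]
contact_force: [-0.1, -0.4, -0.8]
gripper_width: 0.0135
gripper_force: 30.0
```

```bash
python3 - <<'E'
from plant import r
from h import *
s=r.get_state();mv(s,(.5597,.1695,.145),-30);print(s['contact_force'],s['moment'])
E
```

```text
pos [0.56   0.1696 0.1632] rpy [-1.7999e+02 -1.0000e-02 -2.9690e+01] t 11.3 | units [-0.0004  0.0005  0.0365] rows 0.3 turn 0.0051
[-0.06667878 -0.37617893 -0.8272137 ] [ 0.02591343 -0.02488092 -0.05497198]
```

Emit:
carry_out([
  [0,0,0.004,0,0,0],
  [0,0,0.004,0,0,0],
  [0,0,0,0,0,0],
  [0,0,0,0,0,0],
])

```text
time_s: 11.8
tcp_pos: [0.5608, 0.1698, 0.1625]
eef_rot: [-179.9, -0.1, -29.6]
contact_force: [-6.7, -0.5, 19.0]
gripper_width: 0.0141
gripper_force: 30.1
```

It stopped at the nut's top. A short lateral probe will rule out misalignment.

Emit:
carry_out([
  [0.004,0,0,0,0,0],
  [-0.008,0,0,0,0,0],
  [0.004,0.004,0,0,0,0],
  [0,-0.008,0,0,0,0],
  [0,0.004,0,0,0,0],
])

```text
time_s: 12.42
tcp_pos: [0.5614, 0.1706, 0.1628]
eef_rot: [-179.8, -0.2, -29.6]
contact_force: [-5.9, 5.1, 17.5]
gripper_width: 0.0138
gripper_force: 30.0
```

Key A does not fit. Returning it to its place.

Emit:
carry_out([
  [0,0,-0.08,0,0,0],
  [0,0,-0.08,0,0,-0.1],
  [0,0,0,0,0,-0.1],
  [-0.006,0.1,0,0,0,0],
  [-0.006,0.11,0,0,0,0],
])

```text
time_s: 13.05
tcp_pos: [0.5217, 0.0707, 0.2387]
eef_rot: [180.0, 0.0, -17.6]
contact_force: [-0.2, -2.0, -1.5]
gripper_width: 0.0136
gripper_force: 30.0
```

Emit:
carry_out([
  [-0.006,0.11,0,0,0,0],
  [-0.006,0.11,0,0,0,0],
  [-0.006,0.11,0,0,0,0],
  [-0.005,0.08,0,0,0,0],
  [0,0,0,0,0,0],
])

```text
time_s: 13.68
tcp_pos: [0.4478, -0.1224, 0.2394]
eef_rot: [-180.0, -0.0, -17.9]
contact_force: [-0.7, -0.4, -2.8]
gripper_width: 0.0137
gripper_force: 30.0
```

```bash
python3 - <<'E'
from plant import r
from h import *
mv(r.get_state(),(.4493,-.1216,.012),-17.7)
E
```

```text
pos [ 0.4478 -0.1224  0.2394] rpy [-1.7999e+02 -2.0000e-02 -1.7890e+01] t 13.675 | units [ 0.0022 -0.0024  0.4547] rows 3.6 turn -0.0031
```

Emit:
carry_out([
  [0.002,-0.002,0.12,0,0,0],
  [0,0,0.12,0,0,0],
  [0,0,0.12,0,0,0],
  [0,0,0.08,0,0,0],
  [0,0,0,0,0,0],
])

```text
time_s: 14.3
tcp_pos: [0.448, -0.1196, 0.0168]
eef_rot: [179.8, 0.3, -17.7]
contact_force: [-0.0, -0.8, -1.6]
gripper_width: 0.014
gripper_force: 30.0
```

Emit:
carry_out([
  [0,0,0.01,0,0,0],
  [0,0,0,0,0,0],
  [0,0,0,0,0,0],
])

```text
time_s: 14.68
tcp_pos: [0.4513, -0.1196, 0.0154]
eef_rot: [-179.9, -0.1, -17.7]
contact_force: [-0.5, 0.1, -2.2]
gripper_width: 0.0137
gripper_force: 30.0
```

Emit:
carry_out([
  [0,0,0.006,0,0,0],
  [0,0,0.006,0,0,0],
  [0,0,0.003,0,0,0],
  [0,0,0,0,0,0],
  [0,0,0,0,0,0],
])

```text
time_s: 15.3
tcp_pos: [0.4503, -0.1199, 0.0074]
eef_rot: [180.0, -0.0, -17.7]
contact_force: [-3.3, 2.1, 11.9]
gripper_width: 0.0139
gripper_force: 30.0
```

Emit:
carry_out([
  [0,0,-0.001,0,0,0],
  [0,0,0,0,0,0],
  [0,0,0,0,0,0],
  [0,0,0,0,0,0],
], hand=0.36)

```text
time_s: 15.8
tcp_pos: [0.4502, -0.1198, 0.0071]
eef_rot: [180.0, 0.0, -17.7]
contact_force: [0.1, -0.1, 0.2]
gripper_width: 0.0318
gripper_force: 0.0
```

Emit:
carry_out([
  [0,0,-0.05,0,0,0],
  [0,0,-0.12,0,0,0],
  [0,0,-0.12,0,0,0],
  [0,0,-0.12,0,0,0],
  [-0.03,0.08,0,0,0,0],
])

```text
time_s: 16.42
tcp_pos: [0.4275, -0.1531, 0.217]
eef_rot: [-179.9, -0.5, -17.5]
contact_force: [-0.9, -1.2, -0.9]
gripper_width: 0.0317
gripper_force: 0.0
```

Emit:
carry_out([
  [0,0.1,0,0,0,0],
  [0,0.1,0,0,0,0],
  [0,0,0,0,0,0],
  [0,0,0,0,0,0],
])

```text
time_s: 16.92
tcp_pos: [0.3932, -0.2486, 0.212]
eef_rot: [-180.0, 0.0, -17.8]
contact_force: [-0.1, 1.0, 0.2]
gripper_width: 0.0313
gripper_force: 0.0
```

```bash
python3 - <<'E'
from look import *
im,i=look("w5",(.462,-.276))
print('B');keys(im,i,[(.462,-.276)],72)
print('A');keys(im,i,[(.45,-.122)]);keys(im,i,[(.45,-.122)],72)
s=r.get_state();print(s['joints'].round(1))
u=proj(i,(.462,-.276,.05),True).astype(int);g=cv2.cvtColor(im,cv2.COLOR_BGR2GRAY)
print(g[u[1]-22:u[1]+24:2,u[0]-22:u[0]+24:2])
E
```

```text
[ 0.3932 -0.2486  0.212 ] [-1.7999e+02  2.0000e-02 -1.7770e+01]
origin 243 75 scale 5
32 3 c 461.7 -279.1 size 2.1 0.0 yaw -17.6
38 42 c 457.5 -276.8 size 37.8 1.3 yaw -29.6
45 61 c 457.5 -276.9 size 40.1 2.0 yaw -30.0
95 785 c 455.5 -281.7 size 41.9 33.0 yaw -59.3
B
72 549 c 454.6 -282.3 size 42.6 14.9 yaw -29.6
A
32 308 c 448.8 -125.8 size 42.6 20.9 yaw -19.5
38 400 c 448.3 -125.2 size 43.9 22.0 yaw -19.0
45 711 c 445.7 -134.8 size 44.4 41.8 yaw -16.7
95 1115 c 445.6 -134.9 size 45.7 44.4 yaw -14.7
72 859 c 445.2 -135.1 size 45.8 42.9 yaw -17.1
[ -7.9  -0.3 -23.2  -0.  -67.1  80.2]
[[186 186 185 187 188 188 189 188 190 187 186 187 190 187 187 185 184 185
  183 185 185 184 182]
 [186 187 187 193 189 189 184 188 189 190 186 188 187 184 184 186 187 185
  184 184 183 181 185]
 [191 191 185 187 185 191 192 185 189 188 187 184 187 186 189 185 182 181
  182 184 187 187 186]
 [189 187 190 190 189 187 190 189 187 187 188 187 185 182 183 174 178 191
  192 186 185 185 185]
 [190 188 189 191 191 188 190 190 187 183 185 184 183 185 161  41  44  51
   65 156 165 187 185]
 [194 193 189 192 191 18
[... 1022 characters left out ...]
 49  83  97  95  93]
 [191 192 193 191 188 189 190 178  92  93  92  91  27  63  60  62  61  56
   43  98  95  94  97]
 [194 189 191 190 191 187 186 188  92  94  96  81  40  61  62  61  59  55
   49  97  93  94  88]
 [189 192 188 186 186 185 185 192 122  96 101  43  49  63  60  59  56  52
   67  97  95  92 136]
 [185 186 185 187 189 189 192 192 191  92  96  29  60  59  56  58  58  51
   83  95  87 134 190]
 [188 190 188 190 192 193 191 190 192 101  92  30  62  62  55  57  58  40
   97  93 126 197 195]
 [193 194 191 188 189 190 191 190 193 196 191  26  61  57  59  59  57  44
   93 128 193 188 185]
 [189 186 191 187 187 189 190 188 188 187 188  35  57  58  59  55  55  80
  122 186 190 188 191]]
```

Emit:
carry_out([
  [0.07,0.014,0.05,0,0,0],
  [0.068,0.013,0.05,0,0,0],
  [0,0,0.1,0,0,0.1],
  [0,0,0.1,0,0,0.098],
  [0,0,0.05,0,0,0],
])

```text
time_s: 17.6
tcp_pos: [0.4541, -0.2807, 0.0344]
eef_rot: [180.0, 0.2, -29.6]
contact_force: [0.1, -0.9, -0.3]
gripper_width: 0.0317
gripper_force: 0.0
```

Emit:
carry_out([
  [0,0,0,0,0,0],
  [0,0,0,0,0,0],
])

```text
time_s: 17.85
tcp_pos: [0.4563, -0.282, 0.0383]
eef_rot: [-180.0, -0.1, -29.5]
contact_force: [0.2, 0.2, 0.7]
gripper_width: 0.0316
gripper_force: 0.0
```

```bash
python3 - <<'E'
from look import *
mv(r.get_state(),(.4546,-.2823,.0072),-29.6)
E
```

```text
pos [ 0.4563 -0.282   0.0383] rpy [-1.7999e+02 -8.0000e-02 -2.9480e+01] t 17.85 | units [-0.0028  0.0021  0.0622] rows 0.5 turn 0.002
```

Emit:
carry_out([
  [-0.003,0.002,0.03,0,0,0],
  [0,0,0.024,0,0,0],
  [0,0,0.008,0,0,0],
  [0,0,0,0,0,0],
  [0,0,0,0,0,0],
])

```text
time_s: 18.48
tcp_pos: [0.4534, -0.2827, 0.0064]
eef_rot: [-180.0, -0.0, -29.6]
contact_force: [0.4, -0.5, 0.2]
gripper_width: 0.0318
gripper_force: 0.0
```

Emit:
carry_out([
  [0,0,0,0,0,0],
  [0,0,0,0,0,0],
  [0,0,0,0,0,0],
  [0,0,0,0,0,0],
], hand=0)

```text
time_s: 18.98
tcp_pos: [0.4533, -0.2825, 0.0063]
eef_rot: [-180.0, -0.0, -29.6]
contact_force: [-0.1, 1.4, 1.0]
gripper_width: 0.0138
gripper_force: 30.0
```

Emit:
carry_out([
  [0,0,-0.108,0,0,0],
  [0,0,-0.12,0,0,0],
  [0,0,-0.12,0,0,0],
  [0,0,-0.12,0,0,0],
  [-0.03,-0.1,0,0,0,0],
])

```text
time_s: 19.6
tcp_pos: [0.467, -0.2337, 0.2451]
eef_rot: [-179.9, -0.5, -29.8]
contact_force: [0.4, 0.4, -3.9]
gripper_width: 0.0138
gripper_force: 30.0
```

Emit:
carry_out([
  [-0.033,-0.112,0,0,0,0],
  [-0.033,-0.112,0,0,0,0],
  [-0.033,-0.112,0,0,0,0],
  [-0.033,-0.112,0,0,0,0],
  [-0.033,-0.112,0,0,0,0],
])

```text
time_s: 20.23
tcp_pos: [0.531, 0.0544, 0.2399]
eef_rot: [180.0, 0.0, -29.6]
contact_force: [1.4, -0.8, -2.1]
gripper_width: 0.0138
gripper_force: 30.0
```

Emit:
carry_out([
  [-0.033,-0.11,0,0,0,0],
  [-0.033,-0.11,0,0,0,0],
  [0,0,0,0,0,0],
  [0,0,0,0,0,0],
])

```text
time_s: 20.72
tcp_pos: [0.5563, 0.1645, 0.2393]
eef_rot: [179.9, 0.1, -29.5]
contact_force: [-0.9, -0.3, -2.1]
gripper_width: 0.0134
gripper_force: 30.0
```

```bash
python3 - <<'E'
from look import *
mv(r.get_state(),(.559,.170,.17),-30)
E
```

```text
pos [0.5563 0.1645 0.2393] rpy [ 1.7991e+02  6.0000e-02 -2.9540e+01] t 20.725 | units [-0.0007 -0.0124  0.1387] rows 1.1 turn 0.0077
```

Emit:
carry_out([
  [-0.001,-0.0124,0.1,0,0,0.006],
  [0,0,0.038,0,0,0],
  [0,0,0,0,0,0],
  [0,0,0,0,0,0],
])

```text
time_s: 21.22
tcp_pos: [0.5603, 0.1696, 0.1725]
eef_rot: [-179.9, -0.1, -30.0]
contact_force: [-0.4, -0.6, -2.4]
gripper_width: 0.0138
gripper_force: 30.0
```

Emit:
carry_out([
  [0,0,0.006,0,0,0],
  [0,0,0.006,0,0,0],
  [0,0,0.006,0,0,0],
  [0,0,0.004,0,0,0],
  [0,0,0,0,0,0],
])

```text
time_s: 21.85
tcp_pos: [0.5594, 0.1701, 0.1599]
eef_rot: [180.0, 0.0, -29.9]
contact_force: [0.1, -0.2, -2.2]
gripper_width: 0.0139
gripper_force: 30.0
```

No contact at 0.160, where the touch height would be 0.162, so B is going on. Continuing gently.

Emit:
carry_out([
  [0,0,0.004,0,0,0],
  [0,0,0.004,0,0,0],
  [0,0,0,0,0,0],
  [0,0,0,0,0,0],
])

```text
time_s: 22.35
tcp_pos: [0.5596, 0.1702, 0.1562]
eef_rot: [-180.0, -0.0, -29.9]
contact_force: [-1.4, 0.3, -2.3]
gripper_width: 0.0135
gripper_force: 30.0
```

Emit:
carry_out([
  [0,0,0.006,0,0,0],
  [0,0,0.006,0,0,0],
  [0,0,0.006,0,0,0],
  [0,0,0,0,0,0],
  [0,0,0,0,0,0],
])

```text
time_s: 22.98
tcp_pos: [0.5596, 0.1702, 0.1472]
eef_rot: [-180.0, -0.0, -29.9]
contact_force: [1.0, 0.2, -2.7]
gripper_width: 0.0138
gripper_force: 30.0
```

Emit:
carry_out([
  [0,0,0.004,0,0,0],
  [0,0,0.003,0,0,0],
  [0,0,0,0,0,0],
  [0,0,0,0,0,0],
])

```text
time_s: 23.48
tcp_pos: [0.5597, 0.1702, 0.1442]
eef_rot: [-180.0, -0.0, -29.9]
contact_force: [-2.4, -0.6, 4.5]
gripper_width: 0.0136
gripper_force: 30.0
```

It is fully home at TCP 0.1442, with light contact. One last check on A and C standing.

```bash
python3 - <<'E'
from plant import r
from h import *
for n,seeds in(("scene",[(233,242),(267,300)]),("side",[(245,289),(339,301)])):
    im=r.capture(n)[:,:,::-1]
    a=cv2.imread(f"pics/{n}0.png")
    for q in(a,im):
        m=(q.max(2)<75).astype(np.uint8);k,l,st,c=cv2.connectedComponentsWithStats(m)
        print(n,[[(c[j].round(1).tolist(),st[j].tolist()) for j in range(1,k) if np.hypot(*(c[j]-s))<15 and st[j,4]>40] for s in seeds])
s=r.get_state();print(s['tcp_pos'],s['contact_force'],s['gripper_force'])
E
```

```text
scene [[([233.2, 242.4], [226, 229, 16, 25, 284])], [([267.0, 300.0], [259, 286, 18, 27, 377])]]
scene [[([233.6, 241.6], [227, 229, 15, 25, 269])], [([267.1, 299.9], [259, 286, 18, 27, 363])]]
side [[([245.3, 288.9], [235, 276, 21, 29, 481])], [([339.3, 301.5], [329, 287, 22, 31, 524])]]
side [[([244.4, 288.1], [234, 276, 21, 28, 462])], [([339.3, 301.4], [329, 287, 22, 30, 511])]]
[0.55970685 0.1701966  0.14417352] [-2.81875986  0.13577774  5.85411151] 29.97101604938507
```

```bash
python3 -c "
from plant import r
print(r.close_job())"
```

```text
the job is handed in; nothing more can be done
None
```

The second key I tried fits: it is fully home on the nut and still gripped at 30 N. The first key did not fit and stands upright back at its place, the third was never touched, and the job is handed in (the hand-in gave no verdict).

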